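# Latch the board test fixture

### The arm

A 6-joint arm with a two-finger parallel gripper is mounted at the origin on the work surface. World frame = base frame: x ahead of the robot, y to its left, z up, the work surface at z = 0. Lengths are in m, angles in degrees, forces in N, time in s.
With the tool pointing down it reaches from about 0.3 to 0.75 m from the base axis. Payload 8.5 kg.
Tool frame: the origin (TCP) lies on the centre line of the jaws, within the pads' length; the fingertips stand 17 mm ahead of it and the grasp point (between the pads) lies 2 mm behind it (env.tcp_to_tips is the distance from the TCP to the fingertips, in m); z points along the fingers, y is the line along which they close (so a half turn about z gives the same grasp; the last joint's range is limited). The gripper opens to 85 mm and grips with 20 to 120 N. Pads are 22 mm wide; open, the fingers measure 114 mm over their backs; the gripper's body (76 mm by 85 mm) begins 54 mm behind the grasp point. The pads swing forward as they close: fully open they stand 13 mm farther back than shut.
Start: joints at [60.143, 21.807, 74.336, -0, 83.858, -12.336], TCP at [0.166, 0.524, 0.222] pointing down, gripper open.
Joint ranges: [-178.18, 178.18], [-50.72, 133.34], [12.68, 142.11], [-81.47, 261.47], [9.98, 163.14], [-165.26, 165.26]. Speed limits (degrees/s): [136.94, 136.94, 180, 180, 180, 180].

### API

Orientations are given as a 3x3 rotation matrix whose columns are the frame's x, y, z axes.
In Python, from rig import env gives the robot as it stands. The module is installed in compiled form; this text tells all that it offers.
- The arm moves only by the shell command python3 -m pendant 'ROWS' [FORCE]. ROWS is JSON, a list of rows, each a list of 7 numbers: the opening, from 0 (shut) to 1 (fully open), then the shift along the tool's x, y, z in m, then the turn, a rotation vector about the tool's x, y, z in rad. A call has 1 to 5 rows; each row is the pose to reach, as a shift and turn from the pose commanded when the call began, along the tool's axes at that moment; what a row does not reach only later rows make up. A row lasts 1/8 s, in which the tool goes at most 62.5 mm and 10.7 degrees, less where a joint would pass 70% of its speed; a pose out of reach is approached as far as the arm can. A call with a gripper value outside its range is refused whole. The fingers move at their own pace and stop on an object; FORCE is the grip in N (left out, the last holds). Time passes only in rows, so rows that repeat a pose let the fingers close. It gives the time, the measured TCP pose, the force, the opening and the grip force at its end, in the units of the state.
- env.observe(): the state, without advancing time (a new reading comes with each control period).
- env.get_image(name): name is "scene" or "top" or "wrist"; returns a dict with "image" (420x560x3 uint8, blue, green, red), "fx", "fy", "cx", "cy" (pixels), "k1" (the pictures are not rectified: a ray, as slopes to the right and down, at radius r is drawn at 1 + k1 r^2 times it, then the intrinsics apply), "pose" (4x4, takes a point from camera to world coordinates). Camera axes: x right, y up, looking along -z (the intrinsics and any distortion apply to the point x, -y, -z); pixel columns grow to the right and rows downward; lengths in m; the calibration is good to about 2 mm. A picture is of the moment at which its call begins. There is no depth.
- env.close_job(): hands the job in; it is judged then, once.
Trained networks look in the newest picture that a camera, given by its name, has taken for a name from the list of things; names that differ only in an ending like _2 or _b are one class to them, and where a whole thing is asked for, a point or a joint stands for the part that bears it (a point fixed in the world has none). Each returns a list of dicts, best first, with "conf" (0 to 1); they miss things now and then, are a little off and sometimes report something else, mostly with a low value. They report only what shows in the picture. A call takes as long as a camera call.
- env.find_in(camera, thing): "bbox" ([centre column, centre row, width, height] in pixels, round what is visible of it).
- env.trace(camera, thing): "mask" (420x560 bool, what is visible of it) and "bbox" ([centre column, centre row, width, height] in pixels, round what is visible of it).
- env.tip_of(camera, thing): "centre" ([column, row] in pixels: a listed point, or the origin of a listed thing).
The state is a dict: "time_s": time; "q": joint angles; "qvel": joint speeds; "joint_efforts": joint torques, N m; "position": TCP position; "tool_rot": TCP orientation; "ft_force": force on the tool from outside, world axes, zero at the start; "wrist_torque": the same for the moment, N m; "grip_width": finger opening in m; "gripper_force": force on a finger pad.
Only numpy, scipy, OpenCV 4.12 (cv2) and the standard library are available. Lean on these libraries where they do the work, as an engineer would, in place of code of your own. Each camera call takes 0.05 s, during which the arm holds its last target. There are 200 camera calls.

### The job

Get the board test fixture ready for testing: swing its lid down onto the circuit board, flip the wire bail of the front toggle latch over the keeper on the lid so that its bar drops in behind the keeper's lip, then press the latch handle down until it lies fully home and the lid is pulled tight. Work gently, never pushing hard on the lid or the handle, and leave the tools and parts lying around where they are.

Things in the scene. Friction and masses are not known exactly. Their poses are not given: they have to be found in the camera images.
- receiver: Receiver plate of the tester, fixed to the bench: aluminium plate 270 (its x) by 350 (its y) by 12 mm with low dark guide strips. Origin: centre of its underside, 2 mm above the bench; z up; its -x side faces the robot within 0.35 rad. The test fixture stands on it with play between the strips: up to 8 mm in x, 6 mm in y and 0.03 rad off its spot; it does not move when pushed.
- fixture_spot (a point): Middle of the receiver's top face, where the middle of the fixture's underside should be (real place: see receiver). The fixture is a black box 220 (x) by 300 (y) by 105 mm high with the toggle latch in the middle of its front wall (outer face 110 mm to the -x side) and a lid hinged along the top of its back wall (axis along y, 105 mm to +x, 110 mm up).
- lid (a joint): Opening angle of the lid, 0 = shut. Aluminium frame (rails 24 mm wide) with a clear window, 26 mm thick, top 132 mm over the receiver's top when shut, front face flush with the box's front wall. Stiff hinge: it stays where left, 2 to 5 N at the front edge moves it. Swung down it rests on the sprung board at 0.04 to 0.045 rad, front edge 9 to 10 mm open; some 10 N there starts to press the springs.
- lever (a joint): Angle of the latch lever: 0 = home on its stop, straight down along the front wall; pi/2 = straight out; starts at 1.9 to 2.15 (up and out). The pin is a little stiff: it stays where left when not loaded. With the bail hooked it takes up to about 11 N near the handle's end; let go half-way it springs back to about 1.3; dead centre near 0.1, then press on to the stop. Keep under 15 N there.
- pin_spot (a point): Where the lever's pin (along y) should be: 20 mm out from the front wall, 85 mm over the receiver's top. The steel handle, 30 mm wide and 4 mm thick, reaches from 30 to 68 mm from the pin, in line with it; the face to press (up when it sticks out, outer when home) is 3 mm off the line through the pin. Press it with the fingertips, do not pinch it.
- bail (a joint): Angle of the wire bail against the lever; bail minus lever angle is its lean outward from vertical. 2.75 = folded back over the handle on its stop (start), about 1.4 to 1.75 leaning in on the keeper with the lever up, about 0 closed. Its pivot is in the lever, 18 mm from the pin, 5 degrees to the wall's side of the handle line. It falls freely by its own weight, outward or inward.
- keeper_spot (a point): Where the bail's bar sits in the keeper when the lid rests on the board: a pocket open upward, 9 mm front to back, 14 to 23 mm out from the lid's front face, behind a lip 5.5 mm high, in the middle of the lid. The bail is a wire loop 44 mm wide (34 inside), bar 6 mm thick along y, 55 mm from its pivot; with the lever up as it starts, the bar swings in over the lip 3 mm or more clear.
- screwdriver: Screwdriver 170 mm long, lying; origin under its middle. Bystander.
- side_cutters: Side cutters about 120 mm long with black grips, lying. Bystander.
- spare_board: Loose green circuit board 100 x 75 mm, 5 mm thick, parts on it up to 16 mm. Bystander.
- solder_reel: Reel of solder, 60 mm diameter, 48 mm high, upright. Bystander.
- solvent_bottle: Blue dispenser bottle, 60 mm diameter, 116 mm high, upright. Bystander.
- parts_tray: Black open parts tray with four bins, 110 x 85 x 30 mm. Bystander.

How it is judged:
By the outcome, as a careful person would: the job done as asked, in the order asked, and still so for the second after the job is handed in, with the robot touching nothing.
It also fails if it takes over 67 s, if anything falls off the work surface, if the arm or the gripper's body presses on something with over 40 N, if the wrist force passes 120 N, or if a joint passes its speed limit or range.

## Working session

There is one attempt and no reset: what is moved stays moved. The work goes in short steps, Python scripts to look and compute and a shell command to move; the robot and the scene stay as the last step left them, time stands still between calls to the robot, and variables do not carry over. Pictures are saved under pics/ and viewed, at most 10 in all, crops included, and the job is handed in when it is done.

```bash
mkdir -p pics; cat > h.py <<'E'
import numpy as np, cv2
from rig import env
def ray(im,px):
    u=(px[0]-im['cx'])/im['fx']; v=(px[1]-im['cy'])/im['fy']
    k=im['k1']; x,y=u,v
    for _ in range(20):
        s=1+k*(x*x+y*y); x,y=u/s,v/s
    P=np.array(im['pose']); return P[:3,3],P[:3,:3]@np.array([x,-y,-1.])
def onz(im,px,z):
    o,d=ray(im,px); return o+d*(z-o[2])/d[2]
def tri(obs):
    A=np.zeros((3,3));b=np.zeros(3)
    for im,px in obs:
        o,d=ray(im,px); d/=np.linalg.norm(d); M=np.eye(3)-np.outer(d,d); A+=M;b+=M@o
    return np.linalg.solve(A,b)
def proj(im,p):
    P=np.array(im['pose']); c=P[:3,:3].T@(np.array(p)-P[:3,3]); x,y=c[0]/-c[2],-c[1]/-c[2]
    s=1+im['k1']*(x*x+y*y); return np.array([im['fx']*x*s+im['cx'],im['fy']*y*s+im['cy']])
E
python3 - <<'E'
from h import *
a=env.get_image('scene');b=env.get_image('top')
cv2.imwrite('pics/a.png',a['image']);cv2.imwrite('pics/b.png',b['image'])
for c in('scene','top'):
    im=a if c=='scene' else b
    print(c,np.round(im['pose'],3).tolist(),im['fx'])
    for t in('receiver','fixture_spot','pin_spot','keeper_spot'):
        print(t,[(np.round(r['centre']),round(r['conf'],2)) for r in env.tip_of(c,t)[:2]])
    for t in('lid','lever','bail'):
        print(t,[(np.round(r['bbox']),round(r['conf'],2)) for r in env.find_in(c,t)[:2]])
s=env.observe();print(s['position'],s['tool_rot'],s['time_s'])
E
```

```text
scene [[-0.46, 0.838, -0.293, 0.281], [-0.888, -0.437, 0.144, 0.193], [-0.007, 0.327, 0.945, 1.094], [0.0, 0.0, 0.0, 1.0]] 477.83942834141254
receiver []
fixture_spot []
pin_spot [(array([288., 248.]), 0.7)]
keeper_spot [(array([292., 238.]), 0.65)]
lid [(array([262., 184., 169., 130.]), 0.89)]
lever [(array([304., 252.,  29.,  28.]), 0.64)]
bail [(array([303., 252.,  28.,  17.]), 0.54)]
top [[0.018, 0.988, -0.151, 0.38], [-1.0, 0.021, 0.013, 0.031], [0.016, 0.15, 0.989, 1.392], [0.0, 0.0, 0.0, 1.0]] 537.8539102752163
receiver []
fixture_spot []
pin_spot [(array([247., 231.]), 0.79)]
keeper_spot [(array([250., 229.]), 0.63)]
lid [(array([250., 168., 139.,  88.]), 0.78), (array([254., 241.,  13.,  26.]), 0.25)]
lever [(array([252., 241.,  15.,  26.]), 0.68), (array([251., 168., 140.,  91.]), 0.63)]
bail [(array([167., 211.,  27.,  30.]), 0.6)]
[0.16556774 0.52446422 0.22232235] [[-9.53599892e-01  3.01076811e-01 -1.22341607e-05]
 [ 3.01076810e-01  9.53599892e-01  3.14923103e-05]
 [ 2.11480987e-05  2.63476416e-05 -9.99999999e-01]] 0.8
```

View pics/a.png

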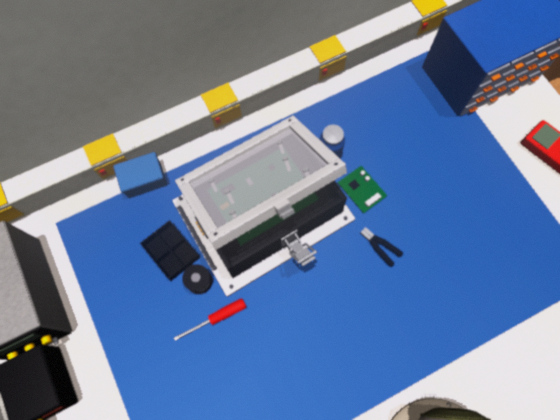

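View pics/b.png

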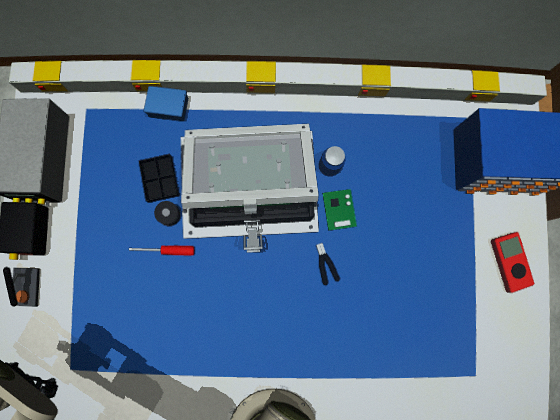

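The scene view shows the fixture with the lid partly open: lid front edge about (215,235)–(343,172), latch about (300,250). In the top view the receiver's front edge runs about (182,236)–(318,231), with the latch at (252,240).

```bash
python3 - <<'E'
from h import *
a=env.get_image('scene');b=env.get_image('top')
p=tri([(a,(288,248)),(b,(247,231))]);print('pin',p, onz(b,(247,231),.099),onz(a,(288,248),.099))
A=cv2.resize(a['image'][110:300,160:360],None,fx=4,fy=4,interpolation=3)[:600]
B=cv2.resize(b['image'][110:260,165:335],None,fx=4.6,fy=4,interpolation=3)
B=cv2.resize(b['image'][115:260,165:335],None,fx=4,fy=4,interpolation=3)
cv2.imwrite('pics/c.png',cv2.resize(a['image'][110:300,160:360],None,fx=3.15,fy=3.15,interpolation=3));cv2.imwrite('pics/d.png',B)
E
```

```text
pin [0.50323691 0.07451292 0.1035887 ] [0.50310558 0.07418413 0.099     ] [0.50484797 0.07443819 0.099     ]
```

View pics/c.png

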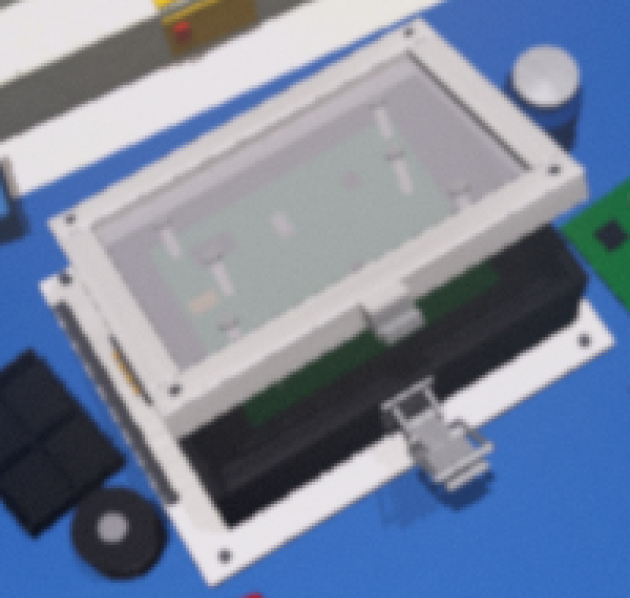

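View pics/d.png

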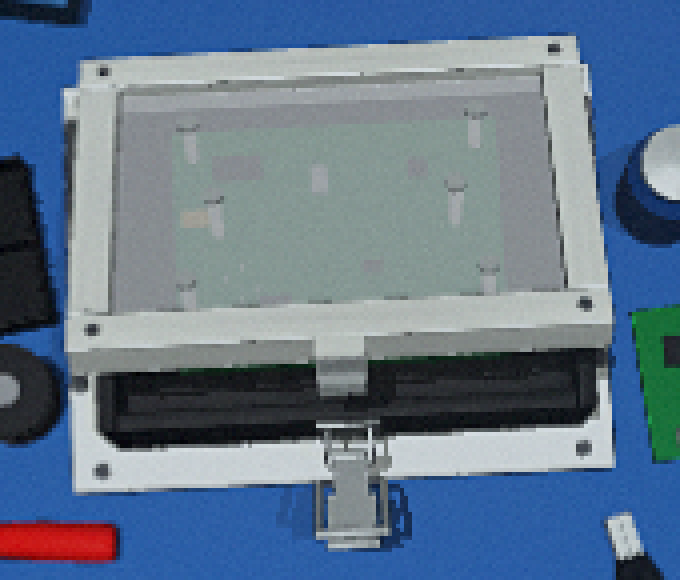

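Crop c (scene, ×3.15): receiver front corners (208,585) and (613,343), keeper on the lid about (395,315), latch bail (440,440). Crop d (top, ×4): receiver front corners (76,492) and (613,466), lid front top edge (66,350)–(611,322), latch (355,490).

```bash
python3 - <<'E'
from h import *
a=env.get_image('scene');b=env.get_image('top')
C=lambda u,v:(160+u/3.15,110+v/3.15)
D=lambda u,v:(165+u/4,115+v/4)
for n,c,d in(('recL',(208,585),(76,492)),('recR',(613,343),(613,466)),('lidFL',(163,408),(66,350)),('lidFR',(588,173),(611,322)),('lidBL',(48,228),(80,62)),('lidBR',(420,18),(577,37)),('boxFL',(230,528),(110,445)),('bar',(470,485),(355,545))):
    print(n,tri([(a,C(*c)),(b,D(*d))]).round(4),onz(a,C(*c),.014).round(4),onz(b,D(*d),.014).round(4))
E
```

```text
recL [0.4894 0.2384 0.019 ] [0.4906 0.2389 0.014 ] [0.4895 0.2388 0.014 ]
recR [ 0.5124 -0.1059  0.0225] [ 0.514  -0.1084  0.014 ] [ 0.5135 -0.1065  0.014 ]
lidFL [0.5443 0.2087 0.2672] [0.6245 0.213  0.014 ] [0.5817 0.2492 0.014 ]
lidFR [ 0.5668 -0.0829  0.2491] [ 0.6439 -0.1613  0.014 ] [ 0.6075 -0.1046  0.014 ]
lidBL [0.7397 0.2287 0.1353] [0.7968 0.2319 0.014 ] [0.7754 0.2491 0.014 ]
lidBR [ 0.7576 -0.0704  0.1508] [ 0.8263 -0.1089  0.014 ] [ 0.7996 -0.0812  0.014 ]
boxFL [0.5132 0.2093 0.0585] [0.5204 0.2074 0.014 ] [0.5204 0.218  0.014 ]
bar [0.4515 0.0551 0.1204] [0.4681 0.0386 0.014 ] [0.4595 0.0585 0.014 ]
```

```bash
python3 -m pendant '[[0,-0.042,-0.039,-0.03,0,0,0],[0,-0.084,-0.078,-0.045,0,0,0],[0,-0.126,-0.117,-0.055,0,0,0],[0,-0.168,-0.156,-0.065,0,0,0],[0,-0.21,-0.195,-0.07,0,0,0]]' 30
python3 -m pendant '[[0,-0.042,-0.038,-0.01,0,0,-0.09],[0,-0.084,-0.076,-0.02,0,0,-0.18],[0,-0.126,-0.114,-0.03,0,0,-0.28],[0,-0.166,-0.152,-0.038,0,0,-0.373],[0,-0.166,-0.152,-0.038,0,0,-0.373]]'
python3 - <<'E'
from h import *
w=env.get_image('wrist');cv2.imwrite('pics/e.png',w['image'])
print(np.round(w['pose'],3).tolist(),w['fx'],env.observe()['position'],env.observe()['tool_rot'])
for t in('pin_spot','keeper_spot','lever','bail'):
    print(t,[(np.round(r['centre']),round(r['conf'],2)) for r in env.tip_of('wrist',t)[:2]])
E
```

```text
time_s: 1.62
position: [0.3078, 0.2737, 0.293]
tool_rot: [[-0.954, 0.301, 0.001], [0.301, 0.954, 0.001], [-0.001, 0.001, -1.0]]
ft_force: [0.6, -0.4, 0.1]
grip_width: 0.0001
gripper_force: 0.0
time_s: 2.25
position: [0.4211, 0.0776, 0.3304]
tool_rot: [[-0.998, -0.063, 0.0], [-0.063, 0.998, -0.0], [-0.0, -0.0, -1.0]]
ft_force: [0.1, 0.8, -0.0]
grip_width: 0.0
gripper_force: 0.0
[[-0.062, -0.944, -0.323, 0.338], [0.998, -0.059, -0.02, 0.073], [-0.001, -0.324, 0.946, 0.482], [0.0, 0.0, 0.0, 1.0]] 331.7185292233985 [0.42012358 0.07922305 0.33021248] [[-9.97968821e-01 -6.37036762e-02 -2.72133724e-04]
 [-6.37037136e-02  9.97968847e-01  1.30819104e-04]
 [ 2.63247321e-04  1.47889316e-04 -9.99999954e-01]]
pin_spot []
keeper_spot []Traceback (most recent call last):
  File "<stdin>", line 5, in <module>
ValueError: it knows: fixture_spot, keeper_spot, parts_tray, pin_spot, receiver, screwdriver, side_cutters, solder_reel, solvent_bottle, spare_board
```

View pics/e.png

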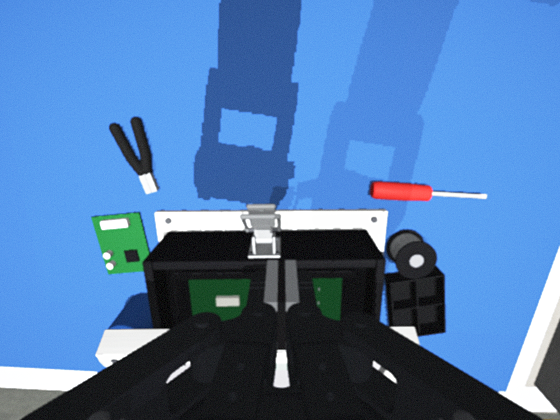

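Wrist view: receiver front corners about (155,211) and (388,210), box top-front edge about (146,263)–(384,262), latch base centred at column 265, handle end at (262,207).

```bash
python3 - <<'E'
from h import *
w=env.get_image('wrist')
for n,p,z in(('recR',(155,211),.014),('recL',(388,210),.014),('boxR',(146,263),.119),('boxL',(384,262),.119),('base',(265,257),.119),('latch',(264,240),.11),('handle end',(262,207),.127),('handle end low',(262,207),.137),('barend',(262,207),.148)):
    print(n,onz(w,p,z).round(4))
# cut zoom
cv2.imwrite('pics/f.png',cv2.resize(w['image'][185:285,190:340],None,fx=5,fy=5,interpolation=3))
E
```

```text
recR [ 0.5116 -0.1015  0.014 ]
recL [0.4869 0.2457 0.014 ]
boxR [ 0.5409 -0.0766  0.119 ]
boxL [0.5201 0.2141 0.119 ]
base [0.523  0.0685 0.119 ]
latch [0.5046 0.0659 0.11  ]
handle end [0.4564 0.0621 0.127 ]
handle end low [0.453  0.0625 0.137 ]
barend [0.4493 0.0629 0.148 ]
```

View pics/f.png

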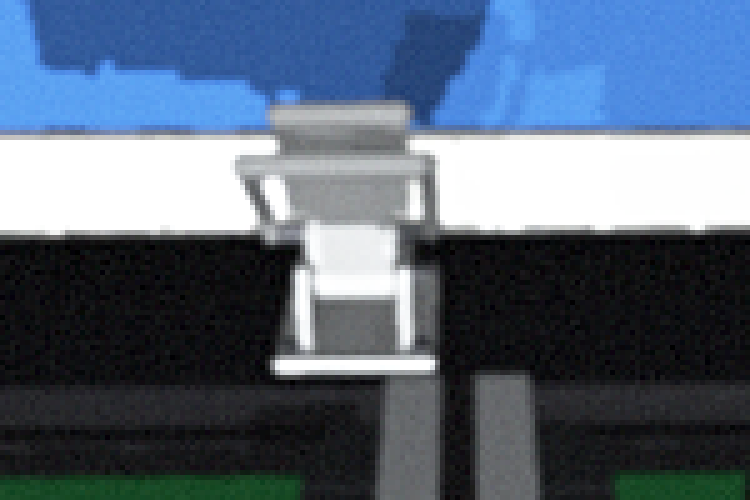

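The zoom (×5) shows the bail loop folded over the handle: bar about (238–436,163), handle end (340,110), base plate (355,365), so the latch centre is near columns 257–261. First I'll close the lid.

```bash
python3 -m pendant '[[0,-0.04,0.01,0,0,0,0],[0,-0.08,0.02,0,0,0,0],[0,-0.12,0.03,0.01,0,0,0],[0,-0.151,0.0385,0.025,0,0,0],[0,-0.151,0.0385,0.04,0,0,0]]'
python3 -m pendant '[[0,0,0,0.006,0,0,0],[0,0,0,0.012,0,0,0],[0,0.001,0,0.018,0,0,0],[0,0.003,0,0.024,0,0,0],[0,0.006,0,0.03,0,0,0]]'
```

```text
time_s: 3.08
position: [0.5684, 0.131, 0.2887]
tool_rot: [[-0.998, -0.07, -0.001], [-0.07, 0.998, 0.0], [0.001, 0.0, -1.0]]
ft_force: [-0.2, 0.6, -0.3]
grip_width: -0.0002
gripper_force: 0.0
time_s: 3.7
position: [0.5615, 0.1285, 0.2601]
tool_rot: [[-0.998, -0.067, 0.0], [-0.067, 0.998, 0.0], [-0.0, 0.0, -1.0]]
ft_force: [-0.6, -0.2, -0.9]
grip_width: -0.0005
gripper_force: 0.0
```

```bash
python3 -m pendant '[[0,0.004,0,0.008,0,0,0],[0,0.008,0,0.016,0,0,0],[0,0.012,0,0.024,0,0,0],[0,0.016,0,0.032,0,0,0],[0,0.019,0,0.04,0,0,0]]'; python3 - <<'E'
from h import *
a=env.get_image('scene');cv2.imwrite('pics/g.png',cv2.resize(a['image'][110:300,160:360],None,fx=3.15,fy=3.15,interpolation=3))
E
```

```text
time_s: 4.32
position: [0.5423, 0.1272, 0.2199]
tool_rot: [[-0.998, -0.067, -0.0], [-0.067, 0.998, -0.0], [0.0, -0.0, -1.0]]
ft_force: [-5.4, -0.6, 4.1]
grip_width: 0.0003
gripper_force: 3.5
```

View pics/g.png

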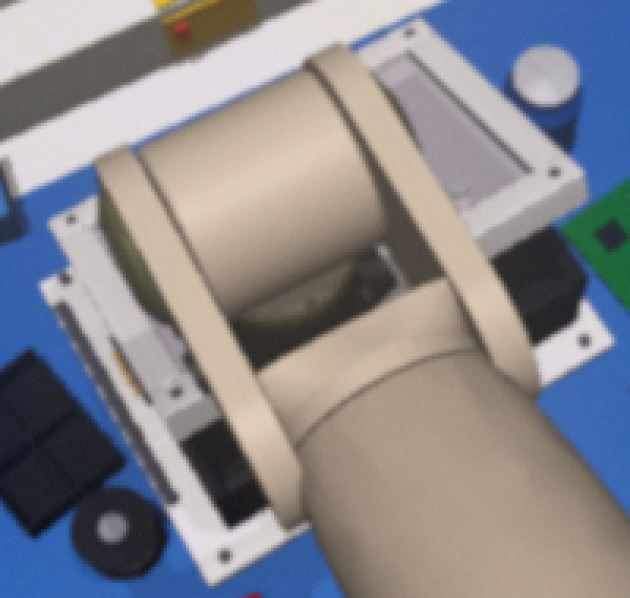

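The lid has not moved: its front corners in crop g are still about (165,400) and (588,173). The fingers came down just in front of it, so I'll back out and go in deeper.

```bash
python3 -m pendant '[[0,0.01,0,-0.01,0,0,0],[0,0.01,0,-0.05,0,0,0],[0,0.0,0,-0.075,0,0,0],[0,-0.035,0,-0.075,0,0,0],[0,-0.046,0,-0.075,0,0,0]]'
python3 -m pendant '[[0,0,0,0.008,0,0,0],[0,0,0,0.016,0,0,0],[0,0,0,0.024,0,0,0],[0,0.0,0,0.03,0,0,0],[0,0,0,0.036,0,0,0]]'; python3 -c "
from rig import env;print(env.tcp_to_tips)"
```

```text
time_s: 5.0
position: [0.5895, 0.1303, 0.2958]
tool_rot: [[-0.998, -0.067, 0.001], [-0.067, 0.998, 0.0], [-0.001, -0.0, -1.0]]
ft_force: [-0.3, -0.2, -0.0]
grip_width: 0.0003
gripper_force: 0.0
time_s: 5.62
position: [0.5885, 0.1303, 0.259]
tool_rot: [[-0.998, -0.067, 0.0], [-0.067, 0.998, -0.0], [-0.0, -0.0, -1.0]]
ft_force: [-0.4, -0.1, -0.7]
grip_width: 0.0001
gripper_force: 0.0
0.017
```

```bash
python3 -m pendant '[[0,0,0,0.004,0,0,0],[0,0,0,0.008,0,0,0],[0,0,0,0.012,0,0,0],[0,0.0,0,0.016,0,0,0],[0,0,0,0.02,0,0,0]]'
```

```text
time_s: 6.25
position: [0.5887, 0.1303, 0.239]
tool_rot: [[-0.998, -0.067, -0.0], [-0.067, 0.998, 0.0], [0.0, 0.0, -1.0]]
ft_force: [-0.5, -0.8, 0.3]
grip_width: -0.0005
gripper_force: 0.0
```

```bash
python3 - <<'E'
from h import *
from scipy.optimize import least_squares
a=env.get_image('scene');b=env.get_image('top')
C=lambda u,v:np.array((160+u/3.15,110+v/3.15))
D=lambda u,v:np.array((165+u/4,115+v/4))
obs={'FL':((163,408),(66,350)),'FR':((588,173),(611,322)),'BL':((48,228),(80,62)),'BR':((420,18),(577,37))}
def pts(p):
    x,y,yaw,th,L=p
    c,s=np.cos(yaw),np.sin(yaw)
    R=np.array([[c,-s],[s,c]]);o={}
    for k,(l,h,yy) in {'FL':(.215,.022,.15),'FR':(.215,.022,-.15),'BL':(L,.022,.15),'BR':(L,.022,-.15)}.items():
        q=R@np.array([.105-l*np.cos(th)+h*np.sin(th),yy])+[x,y]
        o[k]=np.r_[q,.124+l*np.sin(th)+h*np.cos(th)]
    return o
def f(p):
    o=pts(p);r=[]
    for k,(c,d) in obs.items():
        r+=[proj(a,o[k])-C(*c),proj(b,o[k])-D(*d)]
    return np.concatenate(r)
s=least_squares(f,[.637,.072,.07,.5,0.0],loss='soft_l1')
print(s.x.round(4));print(f(s.x).reshape(-1,4).round(1));o=pts(s.x);print({k:v.round(3) for k,v in o.items()})
c,t=s.x[:2],s.x[2];print('pin',c-.13*np.array([np.cos(t),np.sin(t)]))
E
```

```text
[0.636  0.0692 0.0747 0.4652 0.0027]
[[-1.   3.2  0.2  0.4]
 [-1.  -0.7  1.7  0. ]
 [-0.5 -1.   0.5  0.4]
 [ 0.1  0.4  0.6  0.2]]
{'FL': array([0.548, 0.213, 0.24 ]), 'FR': array([ 0.57 , -0.086,  0.24 ]), 'BL': array([0.737, 0.227, 0.145]), 'BR': array([ 0.759, -0.072,  0.145])}
pin [0.50637955 0.05948807]
```

Fit: lid angle 0.465, front rail top at x≈0.554–0.575, z≈0.24 where I'm pressing. The first try ran off the front edge and the second is over the recessed window. Aim for x≈0.563 and follow the arc.

```bash
python3 -m pendant '[[0,0,0,-0.01,0,0,0],[0,0.005,0,-0.02,0,0,0],[0,0.0255,0,-0.02,0,0,0],[0,0.0255,0,-0.018,0,0,0]]'
python3 -m pendant '[[0,0,0,0.006,0,0,0],[0,0.003,0,0.012,0,0,0],[0,0.007,0,0.02,0,0,0],[0,0.011,0,0.027,0,0,0],[0,0.015,0,0.034,0,0,0]]'
```

```text
time_s: 6.85
position: [0.5627, 0.1287, 0.2588]
tool_rot: [[-0.998, -0.067, 0.002], [-0.067, 0.998, 0.0], [-0.002, -0.0, -1.0]]
ft_force: [-0.7, -0.4, 0.0]
grip_width: 0.0001
gripper_force: 0.0
time_s: 7.48
position: [0.5481, 0.1276, 0.2229]
tool_rot: [[-0.998, -0.067, 0.0], [-0.067, 0.998, -0.0], [-0.0, -0.0, -1.0]]
ft_force: [0.9, -0.5, 0.8]
grip_width: -0.0001
gripper_force: 0.4
```

```bash
python3 -m pendant '[[0,0.002,0,0.006,0,0,0],[0,0.004,0,0.012,0,0,0],[0,0.006,0,0.018,0,0,0],[0,0.008,0,0.024,0,0,0],[0,0.01,0,0.03,0,0,0]]'; python3 - <<'E'
from h import *
for t in('lid',):
    for c in ('scene','top'):
        print(c,[(np.round(r['bbox']),round(r['conf'],2)) for r in env.find_in(c,t)[:2]])
w=env.get_image('wrist');a=env.get_image('scene')
cv2.imwrite('pics/h.png',np.hstack([cv2.resize(w['image'][180:420],None,fx=.71,fy=.71),cv2.resize(a['image'][110:300,160:360],(200*2,190*2))[:170]]) if 0 else np.vstack([w['image'][150:],cv2.resize(a['image'][100:260,150:360],(560,330))]))
E
```

```text
time_s: 8.1
position: [0.5382, 0.1269, 0.1929]
tool_rot: [[-0.998, -0.067, -0.0], [-0.067, 0.998, -0.0], [0.0, -0.0, -1.0]]
ft_force: [-0.4, -0.2, 0.2]
grip_width: -0.0001
gripper_force: 0.5
scene [(array([262., 184., 171., 131.]), 0.55), (array([362., 189.,  51.,  45.]), 0.55)]
top [(array([251., 168., 135.,  92.]), 0.62)]
```

View pics/h.png

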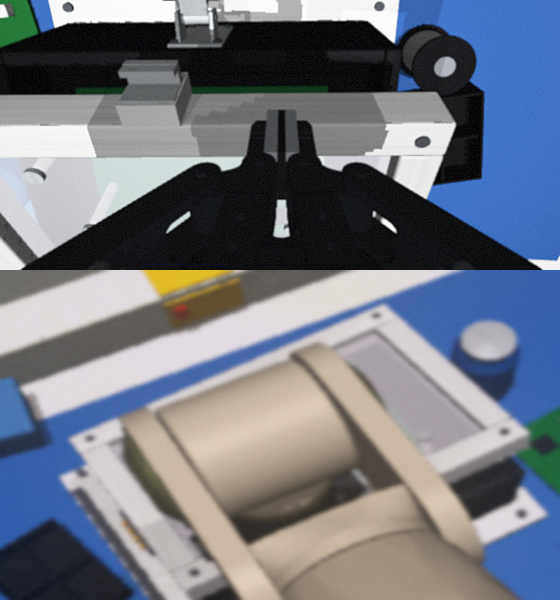

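Top half (wrist): lid's front top edge at row 275 (full picture) ending at corner (455,275), bottom corner (446,243), keeper base about column 152. The fingertips overlap the front face, so they passed in front of it again and the lid hasn't moved. Refit with this close view.

```bash
python3 - <<'E'
from h import *
from scipy.optimize import least_squares
w=env.get_image('wrist')
ob=[((455,275),.215,.022,.15),((446,243),.215,-.004,.15),((152,275),.215,.022,0),((100,246),.215,-.004,None),((100,275),.215,.022,None),((340,306),.191,.022,None)]
def P(p,l,h,yy):
    x,y,yaw,th=p;c,s=np.cos(yaw),np.sin(yaw)
    q=np.array([[c,-s],[s,c]])@np.array([.105-l*np.cos(th)+h*np.sin(th),yy])+[x,y]
    return np.r_[q,.124+l*np.sin(th)+h*np.cos(th)]
def f(p):
    r=[]
    for px,l,h,yy in ob:
        if yy is None:
            A,B=proj(w,P(p,l,h,0)),proj(w,P(p,l,h,.1)); t=(px[0]-A[0])/(B[0]-A[0]); r.append((A+t*(B-A))[1]-px[1])
        else: r+=list(proj(w,P(p,l,h,yy))-px)
    return np.array(r+[(p[0]-.637)/.004,(p[2]-.071)/.004])
s=least_squares(f,[.637,.072,.07,.45]);print(s.x.round(4),f(s.x).round(1))
for l,h in((.215,.022),(.215,-.004),(.191,.022)): print(P(s.x,l,h,.05).round(4))
S=env.observe();tip=S['position']+.017*S['tool_rot'][:,2] if hasattr(S['tool_rot'],'shape') else S['position'];print('tip',tip,proj(w,tip))
# network check
print('pin',P(s.x,.235,-.025,0))
E
```

```text
[0.6393 0.0717 0.0707 0.2679] [ 4.9  0.2 -7.  -2.   1.2  1.3 -3.7  1.5  2.   0.6 -0.1]
[0.5395 0.1148 0.2021]
[0.5326 0.1143 0.1771]
[0.5626 0.1164 0.1958]
tip [0.53849558 0.12694326 0.17639128] [280.48692747 252.1101126 ]
pin [0.51138988 0.06265325 0.16210606]
```

The scene half shows the lid's front right corner dropped from row 165 to about 183, so the lid is in fact moving. The fingers just overhang its front edge. Shift 8 mm deeper and continue down.

```bash
python3 -m pendant '[[0,0,0,-0.005,0,0,0],[0,-0.009,0,-0.005,0,0,0],[0,-0.009,0,0.001,0,0,0],[0,-0.008,0,0.005,0,0,0],[0,-0.007,0,0.01,0,0,0]]'
python3 -m pendant '[[0,0,0,0.002,0,0,0],[0,0,0,0.004,0,0,0],[0,0,0,0.006,0,0,0],[0,0,0,0.008,0,0,0]]'
```

```text
time_s: 8.98
position: [0.545, 0.1274, 0.1829]
tool_rot: [[-0.998, -0.067, -0.001], [-0.067, 0.998, -0.0], [0.001, -0.0, -1.0]]
ft_force: [-0.6, -0.1, 1.1]
grip_width: -0.0
gripper_force: 0.4
time_s: 9.48
position: [0.5453, 0.1274, 0.1753]
tool_rot: [[-0.998, -0.067, 0.0], [-0.067, 0.998, 0.0], [-0.0, -0.0, -1.0]]
ft_force: [0.1, 0.5, 0.7]
grip_width: -0.0001
gripper_force: 0.3
```

```bash
python3 -m pendant '[[0,0,0,0.0015,0,0,0],[0,0,0,0.003,0,0,0],[0,0,0,0.0045,0,0,0]]'
python3 -m pendant '[[0,0,0,0.001,0,0,0],[0,0,0,0.002,0,0,0]]'
```

```text
time_s: 9.85
position: [0.5453, 0.1274, 0.1707]
tool_rot: [[-0.998, -0.067, 0.0], [-0.067, 0.998, 0.0], [-0.0, -0.0, -1.0]]
ft_force: [-0.5, 0.1, 1.0]
grip_width: -0.0
gripper_force: 0.3
time_s: 10.1
position: [0.5453, 0.1274, 0.1687]
tool_rot: [[-0.998, -0.067, -0.0], [-0.067, 0.998, -0.0], [0.0, -0.0, -1.0]]
ft_force: [-0.1, -1.2, 0.5]
grip_width: 0.0001
gripper_force: 0.2
```

```bash
python3 -m pendant '[[0,0,0,0.001,0,0,0],[0,0,0,0.002,0,0,0],[0,0,0,0.003,0,0,0]]'
python3 - <<'E'
from h import *
from scipy.optimize import least_squares
a=env.get_image('scene');b=env.get_image('top');w=env.get_image('wrist')
def P(p,l,h,yy):
    x,y,yaw,th=p;c,s=np.cos(yaw),np.sin(yaw)
    q=np.array([[c,-s],[s,c]])@np.array([.105-l*np.cos(th)+h*np.sin(th),yy])+[x,y]
    return np.r_[q,.124+l*np.sin(th)+h*np.cos(th)]
for th in(.043,.1,.15,.2,.25):
    print(th,[proj(i,P((.637,.071,.071,th),.215,.022,-.15)).round(0).tolist() for i in(a,b)])
A=cv2.resize(a['image'][130:250,280:370],None,fx=4.4,fy=4.4,interpolation=3)
B=w['image'][150:390]
im=np.zeros((600,800,3),np.uint8);im[:A.shape[0]-0,:A.shape[1]]=A[:600]
C=cv2.resize(B,(400,171));im[:171,400:]=C
D=cv2.resize(b['image'][140:260,230:330],(400,400),interpolation=3);im[190:590,400:]=D
cv2.imwrite('pics/i.png',im)
E
```

```text
time_s: 10.48
position: [0.5453, 0.1274, 0.1658]
tool_rot: [[-0.998, -0.067, -0.0], [-0.067, 0.998, -0.0], [0.0, -0.0, -1.0]]
ft_force: [-0.8, -0.3, 0.1]
grip_width: 0.0003
gripper_force: 0.2
0.043 [[348.0, 193.0], [316.0, 215.0]]
0.1 [[349.0, 190.0], [316.0, 213.0]]
0.15 [[349.0, 187.0], [317.0, 211.0]]
0.2 [[348.0, 184.0], [317.0, 210.0]]
0.25 [[348.0, 181.0], [317.0, 207.0]]
```

View pics/i.png

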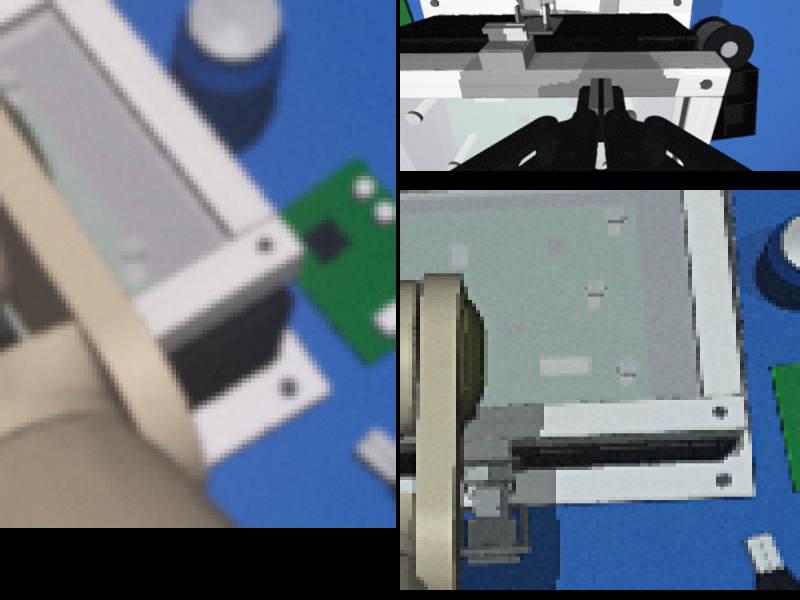

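Panel i: the lid's right bolt is at scene (340,186) and top (310,206), its left bolt at wrist (428,268). Fit the angle from the bolts before and after the push.

```bash
cat >> h.py <<'E'
def P(p,l,h,yy):
    x,y,yaw,th=p;c,s=np.cos(yaw),np.sin(yaw)
    q=np.array([[c,-s],[s,c]])@np.array([.105-l*np.cos(th)+h*np.sin(th),yy])+[x,y]
    return np.r_[q,.124+l*np.sin(th)+h*np.cos(th)]
E
python3 - <<'E'
from h import *
from scipy.optimize import least_squares
a=env.get_image('scene');b=env.get_image('top');w=env.get_image('wrist')
C=lambda u,v:np.array((160+u/3.15,110+v/3.15))
D=lambda u,v:np.array((165+u/4,115+v/4))
# p: x y yaw th0 th1
B=.012
ob=[(a,C(555,170),.215-B,-.15+B,0),(a,C(175,390),.215-B,.15-B,0),(a,C(70,219),B-.002,.15-B,0),(a,C(411,33),B-.002,-.15+B,0),
(b,D(585,302),.215-B,-.15+B,0),(b,D(92,329),.215-B,.15-B,0),(b,D(103,71),B-.002,.15-B,0),(b,D(554,48),B-.002,-.15+B,0),
(a,(340.2,185.7),.215-B,-.15+B,1),(b,(310,206.4),.215-B,-.15+B,1),(w,(428,268),.215-B,.15-B,1)]
f=lambda p:np.concatenate([proj(i,P((p[0],p[1],p[2],p[3+k]),l,.022,y))-px for i,px,l,y,k in ob])
s=least_squares(f,[.637,.071,.071,.45,.15],loss='soft_l1');print(s.x.round(4));print(f(s.x).reshape(-1,2).round(1).tolist())
p=(*s.x[:3],s.x[4]);print('front edge top/bot at +.05',P(p,.215,.022,.05).round(3),P(p,.215,-.004,.05).round(3))
S=env.observe();R=np.array(S['tool_rot']);t=np.array(S['position'])
for dx in(-.011,0,.011):print(dx,[proj(w,t+R@np.array([dx,0,dz])).round(0).tolist() for dz in(.017,.0,-.015)])
# finger tip extents in wrist picture, column profile
g=w['image'][:,:,1];print(g[235:300:3,276:292:3].T.tolist());print(g[235:300:3,330].tolist(),w['pose'][:3,3]-t)
E
```

```text
[0.6393 0.0684 0.0704 0.4522 0.137 ]
[[0.9, -0.1], [-1.6, 0.7], [-1.5, -0.7], [-0.0, -1.5], [2.4, 0.5], [-0.2, -0.1], [0.2, -1.4], [2.2, -1.1], [0.8, -0.6], [2.0, -0.2], [0.8, -0.5]]
front edge top/bot at +.05 [0.531 0.111 0.175] [0.528 0.111 0.149]
-0.011 [[280.0, 269.0], [280.0, 285.0], [280.0, 302.0]]
0 [[280.0, 252.0], [280.0, 267.0], [280.0, 282.0]]
0.011 [[280.0, 234.0], [280.0, 247.0], [280.0, 261.0]]
[[101, 101, 98, 98, 116, 135, 128, 126, 105, 74, 67, 71, 74, 79, 77, 75, 70, 72, 75, 77, 67, 68], [103, 98, 94, 100, 124, 141, 131, 127, 96, 13, 13, 16, 16, 13, 13, 14, 12, 12, 3, 15, 10, 8], [102, 95, 99, 102, 124, 136, 133, 134, 89, 12, 4, 3, 11, 6, 6, 10, 11, 16, 2, 18, 10, 15], [100, 98, 106, 100, 119, 135, 133, 133, 102, 58, 56, 59, 57, 52, 51, 50, 51, 53, 49, 49, 42, 43], [97, 96, 97, 99, 121, 137, 132, 132, 107, 73, 72, 78, 75, 73, 75, 75, 74, 75, 74, 73, 68, 79], [100, 99, 100, 102, 123, 134, 132, 132, 109, 70, 76, 71, 71, 77, 74, 76, 72, 77, 76, 78, 71, 72]]
[102, 101, 98, 96, 130, 134, 129, 129, 133, 130, 135, 132, 132, 126, 126, 128, 128, 193, 219, 218, 222, 217] [-0.08306293 -0.00515141  0.15160081]
```

Fit gives lid angle 0.137, residual about 1 px, so it is still on the way. The force is tiny, so keep pressing in small steps and watch it rise.

```bash
for i in 1; do python3 -m pendant '[[0,0,0,0.003,0,0,0],[0,0,0,0.006,0,0,0]]' | egrep 'pos|ft_'; done
python3 -m pendant '[[0,0,0,0.003,0,0,0],[0,0,0,0.006,0,0,0]]' | egrep 'pos|ft_|gripper'
python3 - <<'E'
from h import *
a=env.get_image('scene')
# dark bolt near (340,186)
g=a['image'][175:200,328:352].min(2); r,c=np.unravel_index(g[:, :].argmin(),g.shape);print(r+175,c+328,g.min())
p=(.6393,.0684,.0704)
for th in(.043,.07,.1,.137):print(th,proj(a,P((*p,th),.203,.022,-.138)).round(1))
for q in env.find_in('scene','lid')[:2]: print(np.round(q['bbox']),q['conf'])
E
```

```text
position: [0.5452, 0.1274, 0.1596]
ft_force: [-0.4, 0.1, -0.2]
position: [0.5452, 0.1274, 0.1535]
ft_force: [-0.3, -0.0, 0.8]
gripper_force: 0.3
175 350 33
0.043 [341.  189.8]
0.07 [341.  188.6]
0.1 [341.  187.1]
0.137 [340.9 185.1]
[262. 192. 170. 148.] 0.93
```

```bash
cat >> h.py <<'E'
def bolt(im,u,v):
    g=im['image'].min(2).astype(np.uint8); k=cv2.morphologyEx(g,cv2.MORPH_BLACKHAT,np.ones((7,7),np.uint8))[v-8:v+9,u-6:u+7].astype(float)
    k[k<.5*k.max()]=0; y,x=np.mgrid[v-8:v+9,u-6:u+7]; return (x*k).sum()/k.sum(),(y*k).sum()/k.sum(),k.max()
def lidth():
    a,b=env.get_image('scene'),env.get_image('top'); p=(.6393,.0684,.0704)
    A=bolt(a,341,186);B=bolt(b,310,207); t=np.linspace(-.02,.3,321)
    f=lambda im,m:t[np.argmin([abs(proj(im,P((*p,th),.203,.022,-.138))[1]-m[1]) for th in t])]
    return A,B,f(a,A),f(b,B)
E
python3 -c "
from h import *
print(lidth())"
python3 -m pendant '[[0,0,0,0.003,0,0,0],[0,0,0,0.006,0,0,0]]' | egrep 'pos|ft_|gripper'
python3 -c "
from h import *
print(lidth())"
```

```text
((np.float64(339.87203166226914), np.float64(188.36807387862797), np.float64(109.0)), (np.float64(311.24420913302447), np.float64(209.66776968894771), np.float64(155.0)), np.float64(0.074), np.float64(0.009999999999999998))
position: [0.5452, 0.1274, 0.1476]
ft_force: [-0.2, -0.2, 0.2]
gripper_force: 0.3
((np.float64(339.8715728715729), np.float64(189.8138528138528), np.float64(113.0)), (np.float64(310.7113711371137), np.float64(209.62916291629162), np.float64(152.0)), np.float64(0.044), np.float64(0.012))
```

The lid follows: 0.137 → 0.074 → 0.044. The effective fingertip is about 7 mm behind the TCP. Feel for the board's rest.

```bash
python3 -m pendant '[[0,0,0,0.0015,0,0,0],[0,0,0,0.003,0,0,0]]' | egrep 'pos|ft_|gripper'
python3 -c "
from h import *
print(lidth()[2:],env.tcp_to_tips)"
```

```text
position: [0.5452, 0.1274, 0.145]
ft_force: [-2.8, 0.3, 7.2]
gripper_force: 3.6
(np.float64(0.035), np.float64(0.032)) 0.017
```

The lid is down on the board: 7 N, angle about 0.035–0.044 while pressed. Lift off and look at the latch.

```bash
python3 -m pendant '[[0,0,0,-0.02,0,0,0],[0,0,0,-0.06,0,0,0],[0,0.04,-0.02,-0.1,0,0,0],[0,0.09,-0.045,-0.1,0,0,0],[0,0.109,-0.055,-0.1,0,0,0]]' | egrep 'pos|ft_|time'
python3 -m pendant '[[0,0,0,0,0,0,0]]' | egrep 'pos|ft_|time'
python3 - <<'E'
from h import *
w=env.get_image('wrist');print(lidth())
for c in('wrist','top','scene'):
    for t in('pin_spot','keeper_spot'):
        print(c,t,[(np.round(r['centre'],1),round(r['conf'],2)) for r in env.tip_of(c,t)[:2]])
    for t in('lever','bail'): print(c,t,[(np.round(r['bbox'],1),round(r['conf'],2)) for r in env.trace(c,t)[:2]])
cv2.imwrite('pics/j.png',cv2.resize(w['image'][130:330,150:410],None,fx=3,fy=3,interpolation=3))
E
```

```text
time_s: 12.8
position: [0.4383, 0.0645, 0.2453]
ft_force: [0.1, -0.6, -0.1]
time_s: 12.92
position: [0.4397, 0.0648, 0.2453]
ft_force: [-1.3, 0.2, -0.3]
((np.float64(347.0), np.float64(178.36363636363637), np.float64(14.0)), (np.float64(311.1848474219572), np.float64(209.30480533146263), np.float64(148.0)), np.float64(0.25), np.float64(0.026))
wrist pin_spot []
wrist keeper_spot []
wrist lever [(array([270. , 238. ,  54.6,  46.8]), 0.59)]
wrist bail [(array([271.2, 238.6,  59.4,  21.8]), 0.91)]
top pin_spot []
top keeper_spot []
top lever [(array([326.5, 266.6,  23.3,  42.2]), 0.47)]
top bail []
scene pin_spot [(array([289.9, 244. ]), 0.75)]
scene keeper_spot []
scene lever [(array([210.3, 319.4,  72.7,  43.9]), 0.21)]
scene bail [(array([170.2, 249.1,  58.5,  55.5]), 0.18)]
```

View pics/j.png

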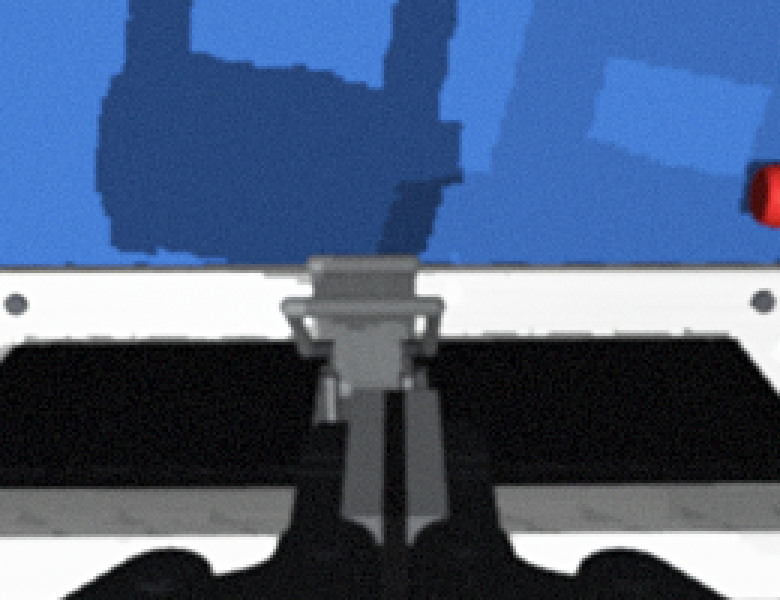

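Crop j (×3 from (150,130)): bail bar at zoom (282–442,305), i.e. picture (270.7,231.7), 53 px wide. Handle end at (271,217); fingertips end at row 260, centred on column 281.

```bash
python3 - <<'E'
from h import *
w=env.get_image('wrist')
def atd(px,d):
    o,r=ray(w,px); return o+r*d   # r has unit depth
for n,px,d in(('bar',(270.7,231.7),.274),('bar-',(270.7,231.7),.265),('hand',(271,217.3),.279)): print(n,atd(px,d).round(4))
S=env.observe();t=np.array(S['position']);R=np.array(S['tool_rot']);print(t)
for z in(.14,.148,.156,.16):
    p=onz(w,(270.7,231.7),z);h=onz(w,(271,217.3),z-.02);print(z,p.round(4),'tool xy',(R.T@(p-t)).round(4),'hand',h.round(4))
# keypoints: receiver bolts front
print(onz(w,(155.3,231),.014),onz(w,(404.5,230.3),.014))
# model: pin px,pz; bar for lever L bail 2.75
px=.5075
for L in(1.9,2.0,2.1,2.15):
    pv=18*np.array([np.sin(L+.087),-np.cos(L+.087)]); lean=2.75-L
    bar=pv+55*np.array([np.sin(lean),np.cos(lean)]); he=68*np.array([np.sin(L),-np.cos(L)])
    print(L,'pivot',pv.round(1),'bar out/up',bar.round(1),'bar world x,z',(px-bar[0]/1e3).round(4),(.099+bar[1]/1e3).round(4),'hand',he.round(1))
    print('   proj bar',proj(w,[px-bar[0]/1e3,.066,.099+bar[1]/1e3]).round(1),'hand',proj(w,[px-he[0]/1e3,.066,.102+he[1]/1e3]).round(1))
E
```

```text
bar [0.464  0.0585 0.1433]
bar- [0.4605 0.0586 0.1516]
hand [0.4545 0.058  0.1347]
[0.44023941 0.0652191  0.24483869]
0.14 [0.4654 0.0585 0.14  ] tool xy [-0.0247 -0.0084  0.1048] hand [0.46   0.0579 0.12  ]
0.148 [0.462  0.0586 0.148 ] tool xy [-0.0213 -0.0081  0.0968] hand [0.457  0.0579 0.128 ]
0.156 [0.4587 0.0586 0.156 ] tool xy [-0.0179 -0.0078  0.0888] hand [0.4541 0.058  0.136 ]
0.16 [0.457  0.0586 0.16  ] tool xy [-0.0163 -0.0077  0.0848] hand [0.4526 0.058  0.14  ]
[ 0.52728587 -0.08600234  0.014     ] [0.50559804 0.22407332 0.014     ]
1.9 pivot [16.5  7.3] bar out/up [57.8 43.6] bar world x,z 0.4497 0.1426 hand [64.3 22. ]
   proj bar [280.9 215.7] hand [281.4 201.2]
2.0 pivot [15.7  8.9] bar out/up [53.1 49.1] bar world x,z 0.4544 0.1481 hand [61.8 28.3]
   proj bar [280.5 223.5] hand [281.2 206.3]
2.1 pivot [14.7 10.4] bar out/up [48.  54.2] bar world x,z 0.4595 0.1532 hand [58.7 34.3]
   proj bar [280.  231.9] hand [280.9 212.1]
2.15 pivot [14.2 11.1] bar out/up [45.2 56.5] bar world x,z 0.4623 0.1555 hand [56.9 37.2]
   proj bar [279.8 236.3] hand [280.8 215.3]
```

Bar is at about x 0.461, z 0.15, 8 mm to the tool's −y. Lower the shut fingers outside the bar, then sweep it inward along its arc.

```bash
python3 -m pendant '[[0,0,-0.008,0.03,0,0,0],[0,0,-0.008,0.065,0,0,0],[0,0,-0.008,0.09,0,0,0],[0,0,-0.008,0.1,0,0,0],[0,0,-0.008,0.107,0,0,0]]' | egrep 'pos|ft_|time'
python3 -m pendant '[[0,-0.004,0,-0.001,0,0,0],[0,-0.008,0,-0.003,0,0,0],[0,-0.012,0,-0.005,0,0,0],[0,-0.016,0,-0.008,0,0,0],[0,-0.019,0,-0.009,0,0,0]]' | egrep 'pos|ft_|time'
python3 - <<'E'
from h import *
for t in('lever','bail'): print(t,[(np.round(r['bbox'],1),round(r['conf'],2)) for r in env.trace('wrist',t)[:2]])
E
```

```text
time_s: 14.35
position: [0.4411, 0.0572, 0.1379]
ft_force: [0.4, -0.2, 0.1]
time_s: 14.98
position: [0.4602, 0.0585, 0.1471]
ft_force: [-0.3, -0.1, -0.0]
lever [(array([270. , 237. ,  58. ,  49.2]), 0.83)]
bail [(array([272. , 238.9,  57.7,  23.8]), 0.73), (array([470.6, 196.9, 141.9,  24.7]), 0.32)]
```

```bash
cat > look.py <<'E'
from h import *
for c in('wrist','scene','top'):
    im=env.get_image(c)
    for t in('lever','bail','lid'):
        r=env.trace(c,t)[:2]; o=[]
        for q in r:
            m=q['mask'].astype(np.uint8); rect=cv2.minAreaRect(cv2.findNonZero(m)) if m.any() else None
            o.append((np.round(q['bbox']).astype(int).tolist(),round(q['conf'],2)))
        print(c,t,o)
E
python3 look.py
```

```text
wrist lever [([280, 273, 90, 68], 0.96), ([62, 144, 87, 124], 0.53)]
wrist bail [([281, 294, 92, 31], 0.85)]
wrist lid [([281, 381, 525, 62], 0.6)]
scene lever []
scene bail []
scene lid [([257, 195, 160, 146], 0.72)]
top lever [([250, 187, 136, 109], 0.28)]
top bail []
top lid [([251, 173, 132, 95], 0.72)]
```

The wrist bail box now spans rows 278–310, which fits the bar having swung inward to a lean of about 0.4. Continue past vertical.

```bash
python3 -m pendant '[[0,-0.005,0,-0.0015,0,0,0],[0,-0.01,0,-0.0025,0,0,0],[0,-0.015,0,-0.0035,0,0,0],[0,-0.02,0,-0.0035,0,0,0],[0,-0.024,0,-0.0035,0,0,0]]' | egrep 'pos|ft_|time'
python3 look.py | grep wrist
python3 - <<'E'
from h import *
w=env.get_image('wrist')
px,pz=.5075,.099
for L in(2.1,):
  pv=np.array([px-.0147,pz+.0104])
  for a in(.4,.2,0,-.2,-.31,-.4,-.5):
    b=pv+.055*np.array([-np.sin(a),np.cos(a)]);print(a,proj(w,[b[0],.0605,b[1]]).round(0))
  print('pivot',proj(w,[pv[0],.0605,pv[1]]).round(0))
E
```

```text
time_s: 16.3
position: [0.484, 0.0601, 0.1503]
ft_force: [-0.5, 0.0, -0.2]
wrist lever [([281, 253, 91, 118], 0.77)]
wrist bail [([282, 276, 93, 70], 0.94)]
wrist lid [([279, 360, 535, 92], 0.97)]
0.4 [283. 254.]
0.2 [281. 277.]
0 [280. 298.]
-0.2 [278. 315.]
-0.31 [278. 323.]
-0.4 [277. 328.]
-0.5 [277. 333.]
pivot [280. 248.]
```

```bash
python3 -m pendant '[[0,-0.003,0,-0.001,0,0,0],[0,-0.003,0,-0.001,0,0,0],[0,0.01,0,-0.003,0,0,0],[0,0.01,0,-0.003,0,0,0]]' | egrep 'pos|ft_|time'
cat > b.py <<'E'
from h import *
w=env.get_image('wrist')
for q in env.trace('wrist','bail')[:2]:
    m=q['mask'];r=np.where(m.any(1))[0];c=np.where(m.any(0))[0];print('bail rows',r.min(),r.max(),'cols',c.min(),c.max(),round(q['conf'],2),[int(m[k].sum()) for k in range(r.min(),r.max()+1,4)])
px,pz=.5075,.099
for L in(2.0,2.1):
  pv=np.array([px-.018*np.sin(L+.087),pz-.018*np.cos(L+.087)])
  print(L,[(a,proj(w,[pv[0]-.055*np.sin(a),.0605,pv[1]+.055*np.cos(a)]).round(0)[1]) for a in(.4,.2,0,-.1,-.2,-.3,-.4,-.5)])
E
python3 b.py
```

```text
time_s: 17.45
position: [0.4727, 0.0595, 0.1536]
ft_force: [0.6, 0.2, 0.0]
bail rows 256 306 cols 243 316 0.59 [3, 14, 17, 17, 15, 10, 9, 10, 7, 7, 5, 4, 4]
2.0 [(0.4, np.float64(268.0)), (0.2, np.float64(290.0)), (0, np.float64(309.0)), (-0.1, np.float64(318.0)), (-0.2, np.float64(326.0)), (-0.3, np.float64(333.0)), (-0.4, np.float64(338.0)), (-0.5, np.float64(342.0))]
2.1 [(0.4, np.float64(271.0)), (0.2, np.float64(293.0)), (0, np.float64(313.0)), (-0.1, np.float64(322.0)), (-0.2, np.float64(329.0)), (-0.3, np.float64(336.0)), (-0.4, np.float64(342.0)), (-0.5, np.float64(346.0))]
```

```bash
python3 -m pendant '[[0,0.005,0,-0.03,0,0,0],[0,0.015,-0.02,-0.06,0,0,0],[0,0.03,-0.05,-0.09,0,0,0],[0,0.03,-0.07,-0.09,0,0,0],[0,0.03,-0.07,-0.09,0,0,0]]' | egrep 'pos|ft_|time'
python3 b.py; python3 look.py
python3 - <<'E'
from h import *
S=[env.get_image(c) for c in('wrist','scene','top')]
px,pz=.5075,.099;L=2.1
pv=np.array([px-.018*np.sin(L+.087),pz-.018*np.cos(L+.087)])
for a in(.65,0,-.2,-.31,-.4):
    print(a,[[proj(i,[pv[0]-.055*np.sin(a),.0605+dy,pv[1]+.055*np.cos(a)]).round(0).tolist() for dy in(-.02,.02)] for i in S])
E
```

```text
time_s: 18.18
position: [0.4486, -0.0132, 0.2434]
ft_force: [-0.7, 0.8, -0.5]
bail rows 241 295 cols 334 392 0.82 [2, 10, 10, 10, 10, 10, 10, 10, 11, 11, 10, 10, 51, 50]
2.0 [(0.4, np.float64(244.0)), (0.2, np.float64(258.0)), (0, np.float64(271.0)), (-0.1, np.float64(277.0)), (-0.2, np.float64(282.0)), (-0.3, np.float64(287.0)), (-0.4, np.float64(291.0)), (-0.5, np.float64(295.0))]
2.1 [(0.4, np.float64(246.0)), (0.2, np.float64(260.0)), (0, np.float64(273.0)), (-0.1, np.float64(279.0)), (-0.2, np.float64(284.0)), (-0.3, np.float64(289.0)), (-0.4, np.float64(293.0)), (-0.5, np.float64(297.0))]
wrist lever [([360, 252, 58, 89], 0.93), ([341, 239, 276, 48], 0.39)]
wrist bail [([364, 269, 64, 58], 0.63), ([342, 240, 279, 44], 0.45)]
wrist lid [([362, 333, 350, 128], 0.94)]
scene lever [([299, 248, 32, 39], 0.68), ([171, 250, 59, 55], 0.5)]
scene bail [([295, 240, 26, 27], 0.52), ([196, 279, 29, 28], 0.52)]
scene lid [([252, 195, 144, 146], 0.86)]
top lever [([245, 228, -1, 10], 0.47)]
top bail []
top lid [([250, 176, 133, 101], 0.75), ([250, 187, 138, 107], 0.18)]
0.65 [[[347.0, 227.0], [397.0, 230.0]], [[313.0, 253.0], [296.0, 262.0]], [[260.0, 248.0], [243.0, 248.0]]]
0 [[[344.0, 272.0], [394.0, 275.0]], [[306.0, 238.0], [288.0, 246.0]], [[261.0, 233.0], [243.0, 233.0]]]
-0.2 [[[342.0, 283.0], [392.0, 286.0]], [[303.0, 233.0], [286.0, 242.0]], [[261.0, 228.0], [243.0, 228.0]]]
-0.31 [[[341.0, 288.0], [390.0, 291.0]], [[302.0, 231.0], [284.0, 240.0]], [[261.0, 226.0], [243.0, 226.0]]]
-0.4 [[[340.0, 292.0], [388.0, 295.0]], [[301.0, 229.0], [283.0, 238.0]], [[261.0, 224.0], [244.0, 224.0]]]
```

The bail bar now sits at wrist row ~292, a lean of about −0.35, which puts it in the keeper pocket. Next compute the handle press along the lever's arc.

```bash
cat > arc.py <<'E'
import sys
from h import *
from scipy.spatial.transform import Rotation as Ro
PIN=np.array([.5075,.0618,.099]);X=np.array([.9975,.0704,0]);X/=np.linalg.norm(X);Y=np.array([-X[1],X[0],0]);Z=np.array([0,0,1.])
OFF=.0075
def pose(th,extra=0,PM=.7,r=.057,hw=.010):
    ph=float(np.clip(np.pi/2-th,0,PM)); d=np.array([-np.sin(ph),-np.cos(ph)])
    n=np.array([np.cos(th),np.sin(th)]); u=np.array([np.sin(th),-np.cos(th)])
    if th>np.pi/2: c=np.array([.057,.068*-np.cos(th)+.003*np.sin(th)])
    else:
        c=r*u+.003*n
        if np.pi/2-th>PM:
            corner=(r-.007)*u+.003*n   # inner corner on the face
            k=min(1,(np.pi/2-th-PM)/.15); c=(1-k)*c+k*(corner-hw*np.array([-np.cos(ph),np.sin(ph)]))
    c=c+np.array([0,extra])
    t=c+OFF*d
    R=np.c_[-X*np.cos(ph)-Z*np.sin(ph)*-1*-1*-1 if 0 else -X*np.cos(ph)+Z*0,Y,-Z]
    zt=X*np.sin(ph)-Z*np.cos(ph); R=np.c_[np.cross(Y,zt),Y,zt]
    return PIN-X*t[0]+Z*t[1],R
S=env.observe();p0=np.array(S['position']);R0=np.array(S['tool_rot'])
for a in sys.argv[1:]:
    th,ex=(list(map(float,a.split(':')))+[0])[:2]
    p,R=pose(th,ex); print(a,p.round(3),[0]+(R0.T@(p-p0)).round(4).tolist()+Ro.from_matrix(R0.T@R).as_rotvec().round(3).tolist())
E
python3 arc.py 2.1:.015 2.1 1.6 1.2 .8 .4 0
```

```text
2.1:.015 [0.451 0.058 0.143] [0, -0.0069, 0.0699, 0.0999, 0.0, -0.0, -0.003]
2.1 [0.451 0.058 0.128] [0, -0.0069, 0.0699, 0.1149, 0.0, -0.0, -0.003]
1.6 [0.451 0.058 0.096] [0, -0.0069, 0.0699, 0.1469, 0.0, -0.0, -0.003]
1.2 [0.456 0.058 0.074] [0, -0.0124, 0.0699, 0.1692, -0.001, -0.371, -0.003]
.8 [0.468 0.059 0.055] [0, -0.0245, 0.0699, 0.1884, -0.001, -0.7, -0.003]
.4 [0.483 0.06  0.042] [0, -0.0389, 0.07, 0.2014, -0.001, -0.7, -0.003]
0 [0.502 0.061 0.037] [0, -0.0581, 0.0701, 0.2065, -0.001, -0.7, -0.003]
```

```bash
python3 -m pendant '[[0,0,0.035,0,0,0,0],[0,-0.007,0.07,0.02,0,0,0],[0,-0.007,0.07,0.06,0,0,0],[0,-0.007,0.07,0.09,0,0,0],[0,-0.007,0.07,0.1,0,0,0]]' | egrep 'pos|ft_|time'
python3 -m pendant '[[0,0,0,0.005,0,0,0],[0,0,0,0.009,0,0,0],[0,0,0,0.013,0,0,0],[0,0,0,0.017,0,0,0]]' | egrep 'pos|ft_|time'
python3 -m pendant '[[0,0,0,0.004,0,0,0],[0,0,0,0.008,0,0,0]]' | egrep 'pos|ft_|time'
```

```text
time_s: 19.65
position: [0.4502, 0.058, 0.1421]
ft_force: [-0.2, 0.2, 0.5]
time_s: 20.15
position: [0.4509, 0.0579, 0.1264]
ft_force: [-0.1, -0.1, 0.0]
time_s: 20.4
position: [0.4507, 0.0579, 0.1181]
ft_force: [-0.4, -0.0, 0.7]
```

```bash
python3 -m pendant '[[0,0,0,0.004,0,0,0],[0,0,0,0.008,0,0,0],[0,0,0,0.012,0,0,0],[0,0,0,0.016,0,0,0]]' | egrep 'pos|ft_|time|gripper'
python3 look.py|grep wrist
python3 arc.py 1.6 1.5 1.4 1.3 1.2
python3 - <<'E'
from h import *
from arc import PIN,X,Z
w=env.get_image('wrist')
for L in(2.1,1.9,1.8,1.7,1.6):
    u=np.array([np.sin(L),-np.cos(L)])
    print(L,[proj(w,PIN-X*(r*u)[0]+Z*(r*u)[1]+s*np.array([0,1,0])).round(0).tolist() for r,s in((.068,-.015),(.068,.015),(.03,0))])
E
```

```text
time_s: 20.9
position: [0.4508, 0.0579, 0.102]
ft_force: [-1.2, 0.9, 0.7]
gripper_force: 0.4
wrist lever [([279, 311, 64, 109], 0.58)]
wrist bail []
wrist lid []
1.6 [0.451 0.058 0.096] [0, 0.0001, -0.0001, 0.0059, -0.0, 0.0, -0.003]
1.5 [0.451 0.058 0.09 ] [0, -0.0003, -0.0001, 0.0119, -0.0, -0.071, -0.003]
1.4 [0.452 0.058 0.085] [0, -0.0015, -0.0001, 0.0175, -0.0, -0.171, -0.003]
1.3 [0.454 0.058 0.079] [0, -0.0032, -0.0001, 0.0229, -0.0, -0.271, -0.003]
1.2 [0.456 0.058 0.074] [0, -0.0054, -0.0001, 0.0282, -0.001, -0.371, -0.003]
2.1 [[245.0, 296.0], [315.0, 301.0], [280.0, 332.0]]
1.9 [[247.0, 270.0], [313.0, 274.0], [280.0, 321.0]]
1.8 [[248.0, 260.0], [312.0, 263.0], [280.0, 316.0]]
1.7 [[249.0, 251.0], [311.0, 255.0], [280.0, 312.0]]
1.6 [[251.0, 244.0], [310.0, 248.0], [280.0, 308.0]]
```

The lever follows: about 1.75 in the picture against 1.7 expected. Continue down along the arc with the tilt.

```bash
python3 -m pendant '[[0,0,0,0.006,0,0,0],[0,0,0,0.009,0,-0.035,0],[0,-0.0003,0,0.012,0,-0.07,0],[0,-0.001,0,0.015,0,-0.12,0],[0,-0.0015,0,0.0175,0,-0.17,0]]' | egrep 'pos|ft_|time|gripper'
python3 arc.py 1.4 1.35 1.3 1.25 1.2 1.15 1.1
```

```text
time_s: 22.18
position: [0.4523, 0.058, 0.0845]
ft_force: [0.1, 0.5, 0.5]
gripper_force: 0.3
1.4 [0.452 0.058 0.085] [0, 0.0001, -0.0001, -0.0004, -0.001, 0.001, -0.003]
1.35 [0.453 0.058 0.082] [0, -0.0002, -0.0001, 0.0025, -0.001, -0.049, -0.003]
1.3 [0.454 0.058 0.079] [0, -0.0007, -0.0001, 0.0053, -0.001, -0.099, -0.003]
1.25 [0.455 0.058 0.077] [0, -0.0013, -0.0001, 0.0081, -0.001, -0.149, -0.003]
1.2 [0.456 0.058 0.074] [0, -0.002, -0.0001, 0.0109, -0.001, -0.199, -0.003]
1.15 [0.457 0.058 0.072] [0, -0.0028, -0.0, 0.0136, -0.001, -0.249, -0.003]
1.1 [0.459 0.058 0.069] [0, -0.0038, -0.0, 0.0163, -0.001, -0.299, -0.003]
```

```bash
python3 -m pendant '[[0,-0.0002,0,0.0025,0,-0.05,0],[0,-0.0007,0,0.0053,0,-0.1,0],[0,-0.0013,0,0.0081,0,-0.15,0],[0,-0.002,0,0.0109,0,-0.2,0],[0,-0.0028,0,0.0136,0,-0.25,0]]' | egrep 'pos|ft_|time|gripper'
python3 look.py
python3 arc.py 1.15 1.1 1.05 1.0 .95 .9 .85
```

```text
time_s: 22.8
position: [0.4573, 0.0582, 0.0718]
ft_force: [-0.8, 1.8, 5.0]
gripper_force: 2.0
wrist lever [([278, 315, 69, 115], 0.73)]
wrist bail []
wrist lid []
scene lever [([299, 251, 30, 36], 0.8)]
scene bail [([169, 251, 59, 56], 0.66), ([292, 236, 20, 12], 0.58)]
scene lid [([264, 195, 172, 147], 0.74)]
top lever [([253, 237, 17, 26], 0.66)]
top bail [([253, 228, 16, 12], 0.57)]
top lid [([250, 178, 134, 103], 0.63), ([251, 188, 138, 106], 0.3)]
1.15 [0.457 0.058 0.072] [0, -0.0, -0.0001, 0.0003, -0.001, -0.001, -0.003]
1.1 [0.459 0.058 0.069] [0, -0.0003, -0.0001, 0.0032, -0.001, -0.051, -0.003]
1.05 [0.46  0.058 0.067] [0, -0.0008, -0.0001, 0.006, -0.001, -0.101, -0.003]
1.0 [0.462 0.059 0.064] [0, -0.0013, -0.0001, 0.0088, -0.001, -0.151, -0.003]
.95 [0.464 0.059 0.062] [0, -0.0021, -0.0001, 0.0115, -0.002, -0.201, -0.003]
.9 [0.466 0.059 0.06 ] [0, -0.0029, -0.0001, 0.0143, -0.002, -0.251, -0.003]
.85 [0.467 0.059 0.058] [0, -0.0034, -0.0001, 0.0171, -0.002, -0.28, -0.003]
```

The load is building at 5 N and the bail sits at scene (292,236), so it is hooked. Continue.

```bash
python3 -m pendant '[[0,-0.0003,0,0.003,0,-0.05,0],[0,-0.0008,0,0.006,0,-0.1,0],[0,-0.0013,0,0.0088,0,-0.15,0],[0,-0.002,0,0.0115,0,-0.2,0],[0,-0.0029,0,0.0143,0,-0.25,0]]' | egrep 'pos|ft_|time|gripper'
python3 arc.py .9 .85 .8 .75 .7 .65 .6
```

```text
time_s: 24.02
position: [0.4766, 0.0637, 0.0924]
ft_force: [0.4, 0.6, -0.9]
gripper_force: 0.0
.9 [0.466 0.059 0.06 ] [0, 0.0281, -0.0042, 0.0196, -0.005, -0.041, -0.006]
.85 [0.467 0.059 0.058] [0, 0.0282, -0.0042, 0.0225, -0.005, -0.07, -0.006]
.8 [0.468 0.059 0.055] [0, 0.0291, -0.0042, 0.0252, -0.005, -0.07, -0.006]
.75 [0.469 0.059 0.053] [0, 0.0298, -0.0042, 0.0277, -0.005, -0.07, -0.006]
.7 [0.47  0.059 0.051] [0, 0.03, -0.0041, 0.03, -0.005, -0.07, -0.006]
.65 [0.472 0.059 0.049] [0, 0.0295, -0.0041, 0.0325, -0.005, -0.07, -0.006]
.6 [0.474 0.059 0.047] [0, 0.0289, -0.0041, 0.0349, -0.005, -0.07, -0.006]
```

The arm did not follow that call: it ended at z 0.092. Check the joints.

```bash
python3 -c "
from rig import env;s=env.observe()
import numpy as np;print(np.round(s['q'],1),np.round(s['tool_rot'],3).tolist(),s['position'],s['ft_force'],s['time_s'])"; python3 look.py
```

```text
[ -11.7   17.1  123.2   63.1   10.  -165.2] [[-0.807, -0.063, 0.588], [-0.051, 0.998, 0.037], [-0.589, 0.0, -0.808]] [0.47658668 0.06371772 0.09244406] [ 0.40493252  0.58423688 -0.86579122] 24.025
wrist lever [([267, 262, 72, 112], 0.92), ([239, 294, 12, 42], 0.37)]
wrist bail [([239, 297, 13, 45], 0.7)]
wrist lid []
scene lever [([297, 245, 25, 28], 0.74)]
scene bail []
scene lid [([265, 196, 168, 148], 0.68), ([292, 237, 18, 16], 0.47)]
top lever [([252, 237, 14, 27], 0.55), ([333, 163, 30, 31], 0.52)]
top bail []
top lid [([250, 177, 134, 105], 0.67), ([251, 186, 140, 109], 0.47)]
```

Tilting too far ran into the q5 limit: the tool lined up with the forearm, and the lever sprang back. Back off along the tool axis, reduce the tilt, and redo it with the tilt capped at about 0.4.

```bash
python3 -m pendant '[[0,0,0,-0.015,0,0,0],[0,0,0,-0.03,0,0.08,0],[0,0,0,-0.045,0,0.16,0],[0,0,0,-0.055,0,0.24,0],[0,0,0,-0.06,0,0.32,0]]' | egrep 'pos|ft_|time|gripper'
python3 -c "
from rig import env;s=env.observe()
import numpy as np;print(np.round(s['q'],1),np.round(s['tool_rot'],3).tolist())"; sed -i 's/PM=.7,r=.057/PM=.4,r=.062/; s/r-.007/r-.002/' arc.py; python3 arc.py 1.45:.02 1.45 1.3
```

```text
time_s: 25.25
position: [0.441, 0.061, 0.1418]
ft_force: [0.2, 0.2, -0.5]
gripper_force: 0.0
[  -9.9    9.9  109.9    5.8   43.2 -107.1] [[-0.951, -0.062, 0.302], [-0.06, 0.998, 0.017], [-0.303, -0.001, -0.953]]
1.45:.02 [0.447 0.058 0.107] [0, 0.0053, -0.0038, 0.0347, -0.003, 0.187, -0.008]
1.45 [0.447 0.058 0.087] [0, 0.0114, -0.0038, 0.0538, -0.003, 0.187, -0.008]
1.3 [0.449 0.058 0.078] [0, 0.0117, -0.0038, 0.0631, -0.004, 0.037, -0.008]
```

```bash
sed -i 's/PM=.4/PM=.36/' arc.py; python3 -m pendant '[[0,0.003,-0.002,0.012,0,0.05,0],[0,0.005,-0.004,0.024,0,0.1,0],[0,0.008,-0.004,0.037,0,0.12,-0.008],[0,0.01,-0.004,0.047,0,0.1,-0.008],[0,0.0115,-0.004,0.056,0,0.08,-0.008]]' | egrep 'pos|ft_|time|gripper'
python3 -c "
from rig import env;s=env.observe()
import numpy as np;print(np.round(s['q'],1))"; python3 arc.py 1.4 1.35 1.3 1.25 1.2 1.15 1.1 1.05 1 .9
```

```text
time_s: 25.88
position: [0.4466, 0.0581, 0.082]
ft_force: [-0.3, 0.4, 0.2]
gripper_force: 0.0
[  -9.5   17.7  111.1    4.8   38.6 -107. ]
1.4 [0.447 0.058 0.084] [0, -0.0012, -0.0006, -0.0018, -0.001, 0.057, 0.001]
1.35 [0.448 0.058 0.081] [0, -0.0013, -0.0006, 0.0013, -0.001, 0.007, 0.001]
1.3 [0.449 0.058 0.078] [0, -0.0016, -0.0006, 0.0044, -0.001, -0.043, 0.001]
1.25 [0.45  0.058 0.075] [0, -0.002, -0.0006, 0.0075, -0.001, -0.093, 0.001]
1.2 [0.451 0.058 0.072] [0, -0.0019, -0.0006, 0.0106, -0.001, -0.133, 0.001]
1.15 [0.449 0.058 0.068] [0, 0.0003, -0.0006, 0.014, -0.001, -0.133, 0.001]
1.1 [0.448 0.058 0.065] [0, 0.0025, -0.0006, 0.0173, -0.001, -0.133, 0.001]
1.05 [0.447 0.058 0.061] [0, 0.0039, -0.0006, 0.0204, -0.001, -0.133, 0.001]
1 [0.449 0.058 0.059] [0, 0.0031, -0.0006, 0.0233, -0.001, -0.133, 0.001]
.9 [0.452 0.058 0.054] [0, 0.0011, -0.0006, 0.029, -0.001, -0.133, 0.001]
```

```bash
sed -i 's/r-.002/r-.008/' arc.py; python3 -m pendant '[[0,-0.0015,-0.0005,0.0044,0,-0.04,0],[0,-0.002,-0.0005,0.0075,0,-0.09,0],[0,-0.002,-0.0005,0.0105,0,-0.13,0]]' | egrep 'pos|ft_|time|gripper'
python3 -c "
from rig import env;s=env.observe()
import numpy as np;print(np.round(s['q'],1))"; python3 arc.py 1.2 1.15 1.1 1.05 1 .95 .9 .85 .8 .75 .7
```

```text
time_s: 26.25
position: [0.4509, 0.0578, 0.0727]
ft_force: [-0.3, 2.2, 2.8]
gripper_force: 1.4
[ -10.8   17.7  116.8   11.6   26.  -114.4]
1.2 [0.451 0.058 0.072] [0, -0.0002, 0.0, 0.0005, -0.001, -0.001, 0.001]
1.15 [0.452 0.058 0.069] [0, 0.0005, 0.0, 0.0035, -0.001, -0.001, 0.001]
1.1 [0.452 0.058 0.067] [0, 0.0011, 0.0, 0.0061, -0.001, -0.001, 0.001]
1.05 [0.453 0.058 0.064] [0, 0.0014, 0.0, 0.0086, -0.001, -0.001, 0.001]
1 [0.454 0.058 0.062] [0, 0.001, 0.0001, 0.0113, -0.001, -0.001, 0.001]
.95 [0.455 0.058 0.059] [0, 0.0006, 0.0001, 0.0139, -0.001, -0.001, 0.001]
.9 [0.457 0.058 0.057] [0, -0.0001, 0.0001, 0.0165, -0.001, -0.001, 0.001]
.85 [0.458 0.058 0.055] [0, -0.0008, 0.0001, 0.0191, -0.001, -0.001, 0.001]
.8 [0.46  0.058 0.053] [0, -0.0017, 0.0001, 0.0217, -0.001, -0.001, 0.001]
.75 [0.462 0.059 0.051] [0, -0.0027, 0.0001, 0.0242, -0.001, -0.001, 0.001]
.7 [0.464 0.059 0.049] [0, -0.0038, 0.0001, 0.0267, -0.001, -0.001, 0.001]
```

```bash
python3 -m pendant '[[0,0.0005,0,0.0035,0,0,0],[0,0.001,0,0.006,0,0,0],[0,0.0014,0,0.0086,0,0,0],[0,0.001,0,0.0113,0,0,0],[0,0.0006,0,0.014,0,0,0]]' | egrep 'pos|ft_|time|gripper'
python3 -c "
from rig import env;s=env.observe()
import numpy as np;print(np.round(s['q'],1))"; python3 arc.py .95 .9 .85 .8 .75 .7 .65 .6
```

```text
time_s: 26.88
position: [0.4556, 0.0581, 0.0603]
ft_force: [-4.5, 1.2, 4.6]
gripper_force: 3.0
[ -10.6   19.7  117.    12.4   23.9 -115.1]
.95 [0.455 0.058 0.059] [0, 0.0006, -0.0, 0.0006, -0.001, -0.002, 0.001]
.9 [0.457 0.058 0.057] [0, 0.0, 0.0, 0.0032, -0.001, -0.002, 0.001]
.85 [0.458 0.058 0.055] [0, -0.0007, 0.0, 0.0058, -0.001, -0.002, 0.001]
.8 [0.46  0.058 0.053] [0, -0.0016, 0.0, 0.0084, -0.001, -0.002, 0.001]
.75 [0.462 0.059 0.051] [0, -0.0026, 0.0, 0.0109, -0.001, -0.002, 0.001]
.7 [0.464 0.059 0.049] [0, -0.0038, 0.0, 0.0133, -0.001, -0.002, 0.001]
.65 [0.466 0.059 0.047] [0, -0.005, 0.0, 0.0157, -0.001, -0.002, 0.001]
.6 [0.468 0.059 0.046] [0, -0.0064, 0.0, 0.0181, -0.001, -0.002, 0.001]
```

```bash
python3 -m pendant '[[0,0,0,0.0032,0,0,0],[0,-0.0007,0,0.0058,0,0,0],[0,-0.0016,0,0.0084,0,0,0],[0,-0.0026,0,0.011,0,0,0],[0,-0.0038,0,0.0133,0,0,0]]' | egrep 'pos|ft_|time|gripper'
python3 -c "
from rig import env;s=env.observe()
import numpy as np;print(np.round(s['q'],1))"; python3 arc.py .7 .65 .6 .55 .5 .45 .4
```

```text
time_s: 27.5
position: [0.4638, 0.0587, 0.0491]
ft_force: [-6.0, 1.2, 3.4]
gripper_force: 3.0
[ -10.2   21.7  116.5   12.9   22.3 -115.4]
.7 [0.464 0.059 0.049] [0, -0.0, -0.0, -0.0, -0.001, -0.003, 0.001]
.65 [0.466 0.059 0.047] [0, -0.0013, -0.0, 0.0024, -0.001, -0.003, 0.001]
.6 [0.468 0.059 0.046] [0, -0.0027, -0.0, 0.0047, -0.001, -0.003, 0.001]
.55 [0.47  0.059 0.044] [0, -0.0041, 0.0, 0.007, -0.001, -0.003, 0.001]
.5 [0.472 0.059 0.043] [0, -0.0057, 0.0, 0.0092, -0.001, -0.003, 0.001]
.45 [0.475 0.059 0.041] [0, -0.0075, 0.0, 0.0113, -0.001, -0.003, 0.001]
.4 [0.477 0.06  0.04 ] [0, -0.0093, 0.0, 0.0133, -0.001, -0.003, 0.001]
```

```bash
python3 -m pendant '[[0,-0.0013,0,0.0024,0,0,0],[0,-0.0027,0,0.0047,0,0,0],[0,-0.0041,0,0.007,0,0,0],[0,-0.0057,0,0.0092,0,0,0],[0,-0.0075,0,0.0113,0,0,0]]' | egrep 'pos|ft_|time|gripper'
python3 arc.py .45 .4 .35 .3 .25 .2 .15 .1 .05 0 -.05
```

```text
time_s: 28.12
position: [0.4739, 0.0595, 0.0405]
ft_force: [-6.4, -1.1, -0.1]
gripper_force: 2.5
.45 [0.475 0.059 0.041] [0, -0.0009, -0.0001, -0.0003, -0.001, -0.005, 0.001]
.4 [0.477 0.06  0.04 ] [0, -0.0027, -0.0001, 0.0017, -0.001, -0.005, 0.001]
.35 [0.48  0.06  0.039] [0, -0.0046, -0.0001, 0.0036, -0.001, -0.005, 0.001]
.3 [0.482 0.06  0.038] [0, -0.0066, -0.0001, 0.0054, -0.001, -0.005, 0.001]
.25 [0.485 0.06  0.037] [0, -0.0087, -0.0001, 0.0071, -0.001, -0.005, 0.001]
.2 [0.487 0.06  0.036] [0, -0.0109, -0.0001, 0.0088, -0.001, -0.005, 0.001]
.15 [0.49  0.061 0.036] [0, -0.0132, -0.0001, 0.0102, -0.001, -0.005, 0.001]
.1 [0.492 0.061 0.035] [0, -0.0155, -0.0001, 0.0116, -0.001, -0.005, 0.001]
.05 [0.495 0.061 0.035] [0, -0.0179, -0.0001, 0.0129, -0.001, -0.005, 0.001]
0 [0.498 0.061 0.034] [0, -0.0203, -0.0001, 0.014, -0.001, -0.005, 0.001]
-.05 [0.501 0.061 0.034] [0, -0.0228, -0.0001, 0.015, -0.001, -0.005, 0.001]
```

```bash
python3 -m pendant '[[0,-0.0027,0,0.0017,0,0,0],[0,-0.0046,0,0.0036,0,0,0],[0,-0.0066,0,0.0054,0,0,0],[0,-0.0087,0,0.0071,0,0,0],[0,-0.0109,0,0.0088,0,0,0]]' | egrep 'pos|ft_|time|gripper'
python3 arc.py .2 .15 .1 .05 0 -.05 -.1
```

```text
time_s: 28.75
position: [0.4885, 0.0602, 0.0369]
ft_force: [-1.9, 0.8, 0.3]
gripper_force: 1.3
.2 [0.487 0.06  0.036] [0, 0.0015, 0.0002, 0.0002, -0.002, -0.002, 0.001]
.15 [0.49  0.061 0.036] [0, -0.0007, 0.0002, 0.0017, -0.002, -0.002, 0.001]
.1 [0.492 0.061 0.035] [0, -0.003, 0.0002, 0.0031, -0.002, -0.002, 0.001]
.05 [0.495 0.061 0.035] [0, -0.0054, 0.0002, 0.0044, -0.002, -0.002, 0.001]
0 [0.498 0.061 0.034] [0, -0.0079, 0.0002, 0.0056, -0.002, -0.002, 0.001]
-.05 [0.501 0.061 0.034] [0, -0.0104, 0.0002, 0.0066, -0.002, -0.002, 0.001]
-.1 [0.503 0.061 0.034] [0, -0.0129, 0.0002, 0.0075, -0.002, -0.002, 0.001]
```

```bash
python3 -m pendant '[[0,-0.0015,0,0.0015,0,0,0],[0,-0.003,0,0.003,0,0,0],[0,-0.0045,0,0.0038,0,0,0]]' | egrep 'pos|ft_|time|gripper'
python3 -m pendant '[[0,-0.0012,0,0.0005,0,0,0],[0,-0.0024,0,0.001,0,0,0]]' | egrep 'pos|ft_|time|gripper'
```

```text
time_s: 29.12
position: [0.4945, 0.0606, 0.0353]
ft_force: [-0.5, -0.5, -0.9]
gripper_force: 0.5
time_s: 29.38
position: [0.4967, 0.0608, 0.0351]
ft_force: [-1.4, -0.3, -0.9]
gripper_force: 0.3
```

Past dead centre, no resistance. Ease on to the stop.

```bash
python3 -m pendant '[[0,-0.0012,0,0.0005,0,0,0],[0,-0.0024,0,0.001,0,0,0]]' | egrep 'pos|ft_|time|gripper'
python3 -m pendant '[[0,-0.0012,0,0.0005,0,0,0]]' | egrep 'pos|ft_|time|gripper'
```

```text
time_s: 29.62
position: [0.4994, 0.061, 0.035]
ft_force: [-0.5, 0.7, 0.2]
gripper_force: 0.0
time_s: 29.75
position: [0.5006, 0.0611, 0.0349]
ft_force: [-1.5, -0.1, 1.2]
gripper_force: 0.9
```

```bash
python3 look.py
```

```text
wrist lever [([270, 329, 41, 120], 0.64)]
wrist bail []
wrist lid []
scene lever []
scene bail [([291, 239, 19, 16], 0.66), ([211, 318, 71, 41], 0.25)]
scene lid [([263, 194, 171, 150], 0.71)]
top lever [([252, 230, 16, 9], 0.49)]
top bail [([167, 252, 55, 14], 0.59), ([251, 228, 16, 8], 0.36)]
top lid [([252, 178, 132, 105], 0.87), ([166, 213, 29, 30], 0.25)]
```

```bash
for k in 1; do python3 -m pendant '[[0,-0.0012,0,0.0004,0,0,0],[0,-0.0022,0,0.0008,0,0,0]]' | egrep 'pos|ft_|time|gripper'; done
python3 -m pendant '[[0,-0.001,0,0.0004,0,0,0]]' | egrep 'pos|ft_|gripper'
```

```text
time_s: 30.6
position: [0.5009, 0.0615, 0.0344]
ft_force: [-12.6, -3.8, 8.0]
gripper_force: 6.0
position: [0.501, 0.0617, 0.0341]
ft_force: [-15.7, -4.4, 10.3]
gripper_force: 7.9
```

Firm stop reached. Back off now.

```bash
python3 -m pendant '[[0,0.006,0,-0.006,0,0,0],[0,0.02,0,-0.03,0,0,0],[0,0.025,0,-0.07,0,0,0],[0,0.025,0,-0.12,0,0.1,0],[0,0.025,-0.02,-0.16,0,0.2,0]]' | egrep 'pos|ft_|time|gripper'
python3 -m pendant '[[0,0.03,-0.05,-0.02,0,0,0],[0,0.05,-0.1,-0.03,0,0,0],[0,0.05,-0.1,-0.03,0,0,0]]' | egrep 'pos|ft_|time|gripper'
python3 look.py; python3 - <<'E'
from h import *
print(lidth())
from arc import PIN,X,Z
for c in('wrist','scene','top'):
    w=env.get_image(c)
    for L in(1.3,.3,0.):
        u=np.array([np.sin(L),-np.cos(L)])*.068
        print(c,L,proj(w,PIN-X*u[0]+Z*u[1]).round(0),proj(w,PIN).round(0))
E
```

```text
time_s: 31.35
position: [0.4247, 0.0363, 0.1781]
ft_force: [0.3, -0.6, 0.2]
gripper_force: 0.0
time_s: 31.72
position: [0.3784, -0.0707, 0.1986]
ft_force: [0.3, 1.0, -0.4]
gripper_force: 0.0
wrist lever [([410, 314, 69, 86], 0.63)]
wrist bail [([416, 330, 67, 49], 0.75)]
wrist lid [([417, 379, 283, 82], 0.58), ([538, 238, 42, 25], 0.24)]
scene lever [([294, 246, 21, 22], 0.68)]
scene bail [([292, 239, 23, 20], 0.61), ([210, 318, 71, 43], 0.21)]
scene lid []
top lever []
top bail [([252, 226, 12, 4], 0.62)]
top lid [([250, 178, 134, 101], 0.75)]
((np.float64(339.9479940564636), np.float64(191.52748885586925), np.float64(109.0)), (np.float64(310.12460815047024), np.float64(210.6246081504702), np.float64(166.0)), np.float64(0.005000000000000001), np.float64(-0.02))
wrist 1.3 [410. 250.] [404. 317.]
wrist 0.3 [388. 260.] [404. 317.]
wrist 0.0 [385. 272.] [404. 317.]
scene 1.3 [309. 272.] [293. 244.]
scene 0.3 [297. 259.] [293. 244.]
scene 0.0 [292. 252.] [293. 244.]
top 1.3 [254. 257.] [252. 229.]
top 0.3 [253. 240.] [252. 229.]
top 0.0 [253. 232.] [252. 229.]
```

The lid reads about 0.005 rad, so it is pulled shut. The lever box fits the home position and the bail sits on the keeper, with the robot clear. Handing in.

```bash
python3 -c "
from rig import env;print(env.close_job())"
```

```text
the job is handed in; nothing more can be done
None
```

The job is handed in: the lid is down, the bail is hooked behind the keeper and the handle is home (lid reads about 0.005 rad), but the last press on the handle's stop peaked near 16–19 N, over the 15 N limit, and the lever sprang back once on the way and was pressed again.

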